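# Check the rose lamp's battery pack with the tester pen

### The job

Switch on the rose lamp's battery pack by pushing its red-knobbed toggle right over to the far side, then take the tester pen out of its wooden stand and hold its spring tip on the small brass contact disc of the pack, with the pen square to the sloping block and pressed lightly so that the spring tip is about half in. Finish while still holding the pen there, steady, in the gripper; do not push hard or disturb the other things on the table.

Things in the scene. Friction and masses are not known exactly. Their poses are not given: they have to be found in the camera images.
- pack: the lamp's battery pack, fixed: a cream base 130 x 200 x 35 mm (x, y, z), carrying a grey sloping block (on its -y half) and a black toggle switch (on its +y half, at x 0, y +55 mm). Origin: centre of its underside, on the table; x points to its far side, z up. It stands turned by up to 0.4 rad either way, its low side towards the robot.
- contact: the marked spot: brass disc 14 mm across in a black ring 32 mm across, in the middle of the grey block's sloping top (90 mm down the slope x 80 mm wide). Origin: disc centre, on the surface, 58 mm above the table, at x 0, y -50 mm of the pack. z: outward normal of the slope, leaning 25 degrees (0.436 rad) from vertical to the pack's -x (robot's) side; y: the pack's y.
- switch (a joint): toggle lever on the pack: 0 rad = leaning 0.5 rad to the pack's -x side (off), 1.0 = leaning 0.5 rad to its +x side (fully on). Starts between 0 and 0.12; stays where it is left; takes about 1 to 2 N at the knob. Pivot along the pack's y, 57 mm above the table; 50 mm from there to the knob's centre.
- switch_tip (a point): centre of the red ball knob (26 mm across) on the toggle lever, about 101 mm above the table when off, 107 mm at mid-swing. The black housing under it is 70 x 50 mm (x, y), its top 60 mm above the table.
- stand: wooden block 70 x 70 x 80 mm, fixed, with a vertical 15.5 mm through hole in its middle that holds the pen. Origin: centre of its underside, on the table.
- pen: blue tester pen, 150 mm long, about 80 g, upright in the stand, tip down. Origin: on its axis under its black collar (26 mm across, 6 mm thick), which rests on the stand's top. Its z axis points away from the tip. Above: a square grip 18 x 18 mm, from 6 to 78 mm over the origin, flats facing its x and y. Below: 14 mm round shank to -48 mm, nose to -58, thin spring tip to -72.
- pen_point (a point): the outermost point of the pen's round-ended steel tip (6 mm thick): 72 mm below the pen's origin along its axis when the tip is out; it moves with the spring tip.
- pen_tip (a joint): how far the spring tip is pushed into the pen: 0 = fully out, 0.010 m = fully in. The spring gives 0.5 N at the start of the travel, 1.75 N half in and 3 N fully in; beyond that it is rigid.
- clock: bystander: black alarm clock with red digit bars, 60 x 130 x 75 mm, at the back; origin under its centre.
- bottle: bystander: glass water bottle with blue cap, 64 mm across, 180 mm tall, at the right; origin under its centre.
- jar: bystander: small white cream jar with brass lid, 40 mm across, 42 mm tall, between the pack and the stand; origin under its centre.
- mug: bystander: blue mug, 80 mm across, 95 mm tall, at the right; origin under its centre.
- phone: bystander: black phone lying flat, 150 x 72 x 9 mm, behind the pack and the stand; origin under its centre.
- book: bystander: red book lying flat, 190 x 130 x 24 mm, at the left; origin under its centre.
Things that resemble listed ones, but are neither listed nor needed, are in the scene too. Leave any turquoise look-alike of the pack alone.

How it is judged:
On the way, in this order (a step that is already met when the one before it is completed fails the run):
1. the pack's toggle is pushed over to on, with the pen still in its stand (value of joint switch above 0.75 rad and horizontal distance between pen and stand below 0.02 m and height (world z) of pen below 0.1 m), for 0.2 s.
2. the pen is drawn out of the stand (value of joint switch above 0.75 rad and height (world z) of pen_point above 0.085 m and contact force between the fingers and pen above 1 N), for 0.1 s.
3. the pen's tip is held on the brass disc, square to it, spring tip part way in (value of joint switch above 0.75 rad and z of pen in the frame of contact above 0.04 m and distance between pen_point and contact below 0.007 m and angle between the z axis of pen and the z axis of contact, either way round below 0.2 rad and value of joint pen_tip between 0.002 and 0.008 m and contact force between pen and pack between 0.3 and 6 N and contact force between the fingers and pen above 1 N and contact force between pen and stand below 0.1 N and linear speed of pen below 0.02 m/s), for 0.5 s.
At the end, for the whole second after the job is handed in: Toggle on (over 0.75 rad); gripper holds the pen still (under 20 mm/s), clear of the stand, point within 7 mm of the disc's centre, axis within 0.2 rad of its normal, spring tip 2 to 8 mm in, pressing with 0.3 to 6 N; bystanders within 30 mm of their starts (all of step 3 and distance of each of clock, bottle, jar, mug, phone, book from where it was at the start of the episode below 0.03 m); the arm keeps its last pose, push and grip.
It fails at once if the pen is pushed hard against the pack (over 15 N) (contact force between pen and pack above 15 N).
It fails at once if a bystander is disturbed (moved over 30 mm) (distance of any of clock, bottle, jar, mug, phone, book from where it was at the start of the episode above 0.03 m).
It also fails if it takes over 59 s, if anything falls off the work surface, if the arm or the gripper's body presses on something with over 40 N, if the wrist force passes 120 N, or if a joint passes its speed limit or range.

### The arm

A 7-joint arm with a two-finger parallel gripper is mounted at the origin on the work surface. World frame = base frame: x ahead of the robot, y to its left, z up, the work surface at z = 0. Lengths are in m, angles in rad, forces in N, time in s.
With the tool pointing down it reaches from about 0.425 to 1.025 m from the base axis. Payload 9.4 kg.
Tool frame: the origin (TCP) lies at the very end of the fingers, on their centre line; the grasp point (between the pads) lies 19 mm behind it; z points along the fingers, y is the direction in which the jaws open and shut (so a half turn about z gives the same grasp; the last joint's range is limited). The gripper opens to 93 mm and grips with 3 to 60 N. Pads are 15 mm wide; open, the fingers measure 128 mm over their backs; the gripper's body (75 mm by 188 mm) begins 65 mm behind the grasp point.
Start: joints at [1.155, 0.599, -0.003, 1.599, 0.002, 0.943, -0.08], TCP at [0.241, -0.684, 0.219] pointing down, gripper open.
Joint ranges: [-2.57, 2.57], [-0.35, 1.97], [-1.29, 1.29], [0.11, 2.56], [-1.05, 4.19], [0.11, 1.86], [-2.63, 2.63]. Speed limits (rad/s): [2.22, 2.22, 3.01, 3.01, 3.14, 3.14, 3.14].

### API

Orientations are given as a 3x3 rotation matrix whose columns are the frame's x, y, z axes.
In Python, from station import manip gives the robot as it stands.
- The arm moves only by the tool drive_tool, never from a script. Its argument "moves" is a list of rows, each a list of 6 numbers: the shift along the tool's x, y, z in mm, then the turn, a rotation vector about the tool's x, y, z in rad. A call has 1 to 12 rows; each row shifts and turns the commanded pose from where the row before left it, along the tool's axes as they then stand; what a row does not reach is not made up. A row lasts 1/10 s, in which the tool goes at most 50 mm and 8.59 degrees, less where a joint would pass 70% of its speed; a pose out of reach is approached as far as the arm can. A call with a gripper value outside its range is refused whole. "grip" is the gripper command: -1 is shut, 1 is fully open, values between are in proportion, set as the call begins (left out, the last holds). The fingers move at their own pace and stop on an object; "squeeze" is the grip in N (left out, the last holds). Time passes only in rows, so rows that do not move let the fingers close. It gives the time, the measured TCP pose, the force and the opening at its end, in the units of the state.
- manip.read_state(): the state, without advancing time (a new reading comes with each control period).
- manip.capture(name): name is "side" or "top" or "wrist"; returns a dict with "image" (480x640x3 uint8, blue, green, red), "fx", "fy", "cx", "cy" (pixels), "rvec" (rotation vector, rad) and "tvec" (3), from world to camera coordinates, as OpenCV has them. Camera axes: x right, y down, z forward; pixel columns grow to the right and rows downward; lengths in m; the calibration is good to about 2 mm. The wrist camera is an equidistant fisheye: a pixel r from the principal point sees the ray r / f radians off the axis. A picture is of the moment at which its call begins. There is no depth.
- manip.sign_off(): hands the job in, once; it reports no verdict.
The state is a dict: "t": time; "joint_positions": joint angles; "joint_vel": joint speeds; "tau": joint torques, N m; "ee_pos": TCP position; "eef_rot": TCP orientation; "force": force on the tool from outside, world axes, zero at the start; "wrist_torque": the same for the moment, N m; "grip_width": finger opening in m.
Only numpy, scipy, OpenCV 4.12 (cv2) and the standard library are available. Lean on these libraries where they do the work, as an engineer would, in place of code of your own. Each camera call takes 0.05 s, during which the arm holds its last target. There are 200 camera calls.

## Working session

There is one attempt and no reset: what is moved stays moved. The work goes in short steps, Python scripts to look and compute and a tool call to move; the robot and the scene stay as the last step left them, time stands still between calls to the robot, and variables do not carry over. Pictures are saved under pics/ and viewed, about 8 in all and at most 12, crops included, and the job is handed in when it is done.

Besides the shell and the picture viewer there is one more tool, called after "Call:" by a JSON object that holds its "fn" and its "kwargs". drive_tool: Moves the arm, as the interface text tells. Its arguments: {"type":"object","properties":{"moves":{"type":"array"},"grip":{"type":"number"},"squeeze":{"type":"number"}},"required":["moves"]}

```bash
mkdir -p pics
cat > h.py <<'E'
import numpy as np, cv2
from station import manip
def cap(n,f=None):
    c=manip.capture(n); c['R']=cv2.Rodrigues(np.array(c['rvec'],float))[0]; c['t']=np.array(c['tvec'],float).ravel()
    if f: cv2.imwrite('pics/'+f,c['image'])
    c['n']=n; return c
def ray(c,u,v):
    x=(u-c['cx'])/c['fx']; y=(v-c['cy'])/c['fy']
    if c['n']=='wrist':
        r=np.hypot(x,y); s=np.sin(r)/r if r>1e-9 else 1; d=np.array([x*s,y*s,np.cos(r)])
    else: d=np.array([x,y,1.])
    d=c['R'].T@d; return -c['R'].T@c['t'], d/np.linalg.norm(d)
def onz(c,u,v,z):
    o,d=ray(c,u,v); return o+d*(z-o[2])/d[2]
def tri(rs):
    A=sum(np.eye(3)-np.outer(d,d) for o,d in rs); b=sum((np.eye(3)-np.outer(d,d))@o for o,d in rs)
    return np.linalg.solve(A,b)
def proj(c,p):
    q=c['R']@np.array(p)+c['t']; 
    if c['n']=='wrist':
        r=np.hypot(q[0],q[1]); k=np.arctan2(r,q[2])/r; return c['cx']+c['fx']*q[0]*k, c['cy']+c['fy']*q[1]*k
    return c['cx']+c['fx']*q[0]/q[2], c['cy']+c['fy']*q[1]/q[2]
E
python3 - <<'E'
from h import *
for n in('side','top'):
    c=cap(n,n+'0.png'); print(n,c['fx'],c['cx'],c['cy'],-c['R'].T@c['t'],c['R'])
print(manip.read_state())
E
```

```text
side 524.0969958963506 332.3163351460607 234.82230913337307 [0.52828389 0.87415711 0.95897187] [[-0.99970744 -0.0217079   0.01066806]
 [-0.02286846  0.70461936 -0.70921689]
 [ 0.00787868 -0.70925336 -0.70490964]]
top 503.7405905988944 325.9049914186629 238.90611048807912 [0.48605372 0.02493027 1.28562711] [[ 0.00325815 -0.9999855   0.00428756]
 [-0.99882167 -0.00346191 -0.04840744]
 [ 0.04842158 -0.00412479 -0.99881847]]
{'t': 0.1, 'joint_positions': array([ 1.15530269,  0.60007273, -0.0025021 ,  1.60004136,  0.00179182,
        0.94286193, -0.07980516]), 'joint_vel': array([-5.60414973e-05, -1.23883886e-03,  1.43821522e-03, -2.02284759e-03,
        1.12711592e-03, -2.16850008e-03, -1.20009872e-03]), 'tau': array([ 3.62681545e-03, -7.66555238e+01,  1.50127251e+00, -2.52936727e+01,
       -5.24739095e-02,  1.35650521e-02,  3.24216182e-05]), 'ee_pos': array([ 0.2407785 , -0.68340294,  0.21783   ]), 'eef_rot': array([[ 9.43151442e-01,  3.32362761e-01, -5.93989310e-04],
       [ 3.32363260e-01, -9.43150628e-01,  1.24744600e-03],
       [-1.45616794e-04, -1.37395071e-03, -9.99999046e-01]]), 'force': array([ 0.32522689, -0.04202328, -0.11673414]), 'wrist_torque': array([ 0.02502197,  0.00368406, -0.03263627]), 'grip_width': 0.09297137882352917}
```

View pics/top0.png

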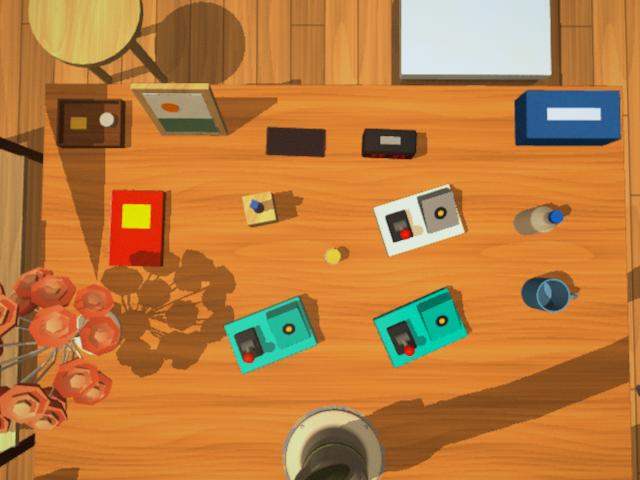

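View pics/side0.png

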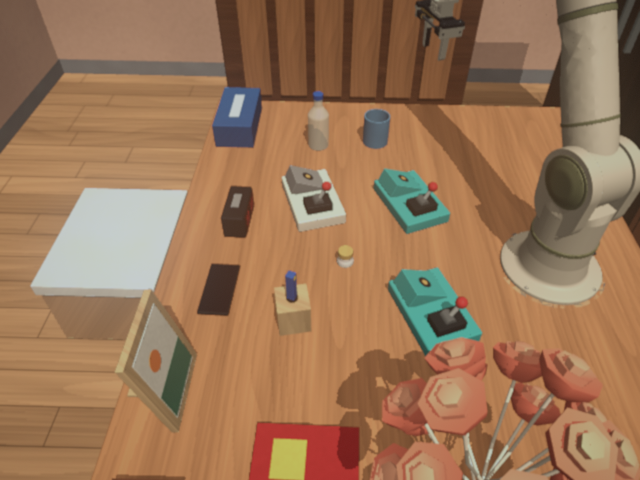

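The top view shows the cream pack at (420,220): red knob about (405,234), disc about (441,212). The stand and pen are at (259,208), the jar at (333,256), the phone at (296,141) and the clock at (389,143). The side view shows the pack at (313,197), the knob at (326,187) and the pen at (291,285). Now I'll measure these.

```bash
cat > m.py <<'E'
from h import *
def blobs(mask,lo=8):
    n,l,s,c=cv2.connectedComponentsWithStats(mask.astype(np.uint8)); return [(c[i].round(1),s[i].tolist()) for i in range(1,n) if s[i,4]>=lo]
T=cap('top');S=cap('side')
def hsv(c): return cv2.cvtColor(c['image'],cv2.COLOR_BGR2HSV)
def near(c,m,u,v,r):
    k=np.zeros(m.shape,bool); k[v-r:v+r,u-r:u+r]=1; return m&k
def red(c):
    h=hsv(c); return ((h[...,0]<6)|(h[...,0]>174))&(h[...,1]>180)&(h[...,2]>100)
def blue(c):
    h=hsv(c); return (h[...,0]>105)&(h[...,0]<130)&(h[...,1]>110)
def yel(c):
    h=hsv(c); return (h[...,0]>15)&(h[...,0]<32)&(h[...,1]>110)&(h[...,2]>100)
if __name__=='__main__':
    a=blobs(near(T,red(T),405,234,15)); b=blobs(near(S,red(S),326,187,12)); print('knob',a,b)
    print(tri([ray(T,*a[0][0]),ray(S,*b[0][0])]))
    a=blobs(near(T,yel(T),441,212,8),3); b=blobs(near(S,yel(S),308,177,8),3); print('disc',a,b)
    for x in a: print(onz(T,*x[0],.058))
    for x in b: print(onz(S,*x[0],.058))
    a=blobs(near(T,blue(T),257,206,20)); b=blobs(near(S,blue(S),291,285,25)); print('pen',a,b)
    h=hsv(T); w=near(T,(h[...,1]<60)&(h[...,2]>150),420,220,50)
    cs=max(cv2.findContours(w.astype(np.uint8),0,2)[0],key=cv2.contourArea); r=cv2.minAreaRect(cs); bx=cv2.boxPoints(r)
    P=[onz(T,*p,.035)[:2].round(4) for p in bx]; print('pack',r,P)
    A=T['image'][180:240,225:305]; B=S['image'][260:340,260:325]
    C=T['image'][175:260,365:470]
    f=lambda x,w,h:cv2.resize(x,(w,h),interpolation=cv2.INTER_CUBIC)
    im=np.hstack([f(A,400,300),f(B,300,300)]); cv2.imwrite('pics/crop1.png',im)
E
python3 m.py
```

```text
knob [(array([405. , 233.6]), [400, 229, 11, 10, 89])] []Traceback (most recent call last):
  File "m.py", line 16, in <module>
    print(tri([ray(T,*a[0][0]),ray(S,*b[0][0])]))
                                      ~^^^
IndexError: list index out of range
```

```bash
sed -i 's/>180)&(h\[...,2\]>100)/>140)\&(h[...,2]>90)/' m.py; sed -i "s/    print(tri(\[ray(T,\*a\[0\]\[0\]),ray(S,\*b\[0\]\[0\])\]))/    print(onz(T,*a[0][0],.101)); b and print(tri([ray(T,*a[0][0]),ray(S,*b[0][0])]))/" m.py; python3 m.py
```

```text
knob [(array([405. , 233.4]), [400, 228, 11, 11, 97])] [(array([325.8, 185.9]), [322, 182, 9, 8, 50])]
[ 0.55712394 -0.16636923  0.101     ]
[ 0.55777987 -0.16640707  0.10090181]
disc [(array([440.4, 212.6]), [438, 210, 6, 6, 31])] [(array([307.5, 175.9]), [305, 174, 6, 5, 19])]
[ 0.61102488 -0.26027023  0.058     ]
[ 0.61149576 -0.25975174  0.058     ]
pen [(array([254.4, 204.4]), [251, 201, 8, 8, 47])] [(array([290. , 274.5]), [287, 272, 7, 6, 28])]
pack ((418.4989013671875, 219.81466674804688), (50.6434440612793, 79.3995361328125), 72.55281066894531) [array([ 0.6254, -0.0975]), array([ 0.6859, -0.2872]), array([ 0.5649, -0.324 ]), array([ 0.505 , -0.1351])]
```

View pics/crop1.png

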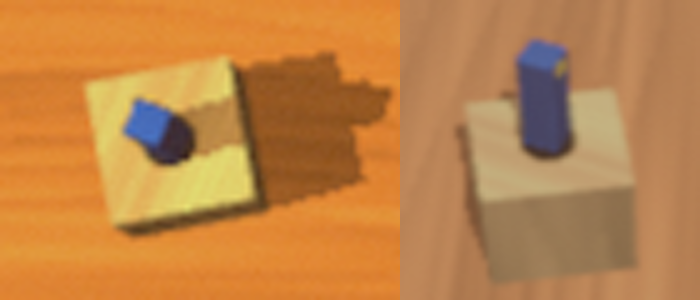

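Call:
{"fn": "drive_tool", "kwargs": {"moves": [[35,-32,0,0,0,0.033],[35,-32,0,0,0,0],[35,-32,0,0,0,0],[35,-32,0,0,0,0],[35,-32,0,0,0,0],[35,-32,0,0,0,0],[35,-32,0,0,0,0],[35,-32,0,0,0,0],[35,-32,0,0,0,0],[35,-32,0,0,0,0],[35,-32,0,0,0,0],[0,0,0,0,0,0]], "grip": -1, "squeeze": 10}}

```text
t: 1.5
ee_pos: [0.5045, -0.2247, 0.2188]
eef_rot: [[0.951, 0.31, 0.002], [0.31, -0.951, 0.002], [0.003, -0.002, -1.0]]
force: [-0.3, -0.5, 0.0]
grip_width: 0.0023
```

Call:
{"fn": "drive_tool", "kwargs": {"moves": [[21,-39,0,0,0,0],[0,0,44,0,0,0],[0,0,44,0,0,0],[0,0,43,0,0,0],[0,0,0,0,0,0],[0,0,0,0,0,0]]}}

```text
t: 2.1
ee_pos: [0.5087, -0.1883, 0.0878]
eef_rot: [[0.954, 0.301, -0.002], [0.301, -0.954, 0.0], [-0.002, -0.001, -1.0]]
force: [-0.1, -0.9, 0.2]
grip_width: 0.0007
```

Run:
```python
from h import *
c=cap('wrist','w0.png'); print(c['cx'],c['cy'],c['fx'],-c['R'].T@c['t'])
```

```text
323.3390742353278 235.2993928486374 371.64829954431775 [ 0.57092086 -0.16809716  0.25425676]
```

View pics/w0.png

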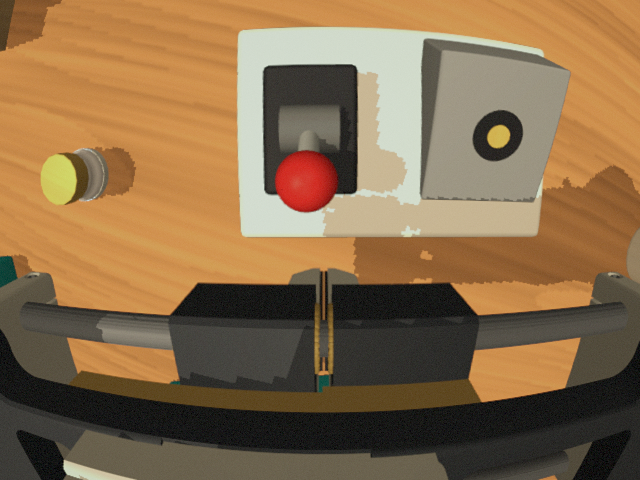

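The wrist view shows the knob at (307,181), just ahead of the closed fingers, and the disc at (499,136). The toggle leans to the robot's side. Next I push it over.

Call:
{"fn": "drive_tool", "kwargs": {"moves": [[10,-6,0,0,0,0],[15,0,0,0,0,0],[8,0,0,0,0,0],[8,0,0,0,0,0],[8,0,0,0,0,0],[8,0,0,0,0,0],[8,0,0,0,0,0],[6,0,0,0,0,0],[4,0,0,0,0,0],[0,0,0,0,0,0]]}}

```text
t: 3.15
ee_pos: [0.5794, -0.1593, 0.0874]
eef_rot: [[0.953, 0.301, 0.0], [0.301, -0.953, 0.0], [0.0, -0.0, -1.0]]
force: [-0.3, -0.0, 0.7]
grip_width: 0.0004
```

Run:
```python
from h import *
from m import *
a=blobs(near(T,red(T),411,220,25)); b=blobs(near(S,red(S),320,183,20)); print(a,b)
W=cap('wrist','w1.png'); a=blobs(red(W),200); print(a)
for x in a: print(onz(W,*x[0],.104))
a=blobs(yel(W)&(np.arange(480)[:,None]<300),100);print(a)
for x in a: print(onz(W,*x[0],.058))
```

```text
[] [(array([307.7, 188.7]), [304, 185, 9, 8, 53])]
[(array([320.9, 248.3]), [291, 219, 61, 60, 2843])]
[ 0.59984984 -0.15125761  0.104     ]
[(array([337.2,  80.5]), [0, 0, 640, 189, 37992]), (array([579.5,  46.1]), [510, 0, 130, 103, 2053]), (array([630.7,   6.9]), [615, 0, 25, 21, 270]), (array([59.6, 48.3]), [51, 39, 21, 19, 125]), (array([597.5, 120.6]), [544, 85, 96, 71, 754]), (array([131.9, 166. ]), [0, 115, 249, 103, 5543]), (array([222.3, 137. ]), [200, 128, 40, 18, 141]), (array([219.7, 159.4]), [196, 150, 46, 21, 195]), (array([ 62.5, 183. ]), [34, 160, 60, 41, 474]), (array([116.1, 240. ]), [0, 179, 252, 121, 9745]), (array([497.1, 265.5]), [487, 257, 21, 18, 288]), (array([  9.7, 271.9]), [0, 263, 22, 17, 171]), (array([560.6, 291.9]), [534, 282, 59, 18, 564]), (array([137.8, 294.5]), [102, 286, 70, 14, 415])]
[ 0.6760787  -0.13581866  0.058     ]
[ 0.75944127 -0.27019153  0.058     ]
[ 0.81851949 -0.31089844  0.058     ]
[0.66074017 0.04218023 0.058     ]
[ 0.71909737 -0.29784059  0.058     ]
[ 0.60069227 -0.03640796  0.058     ]
[ 0.6300549  -0.08612379  0.058     ]
[ 0.61802329 -0.08808787  0.058     ]
[0.57745689 0.01400317 0.058     ]
[ 0.55379158 -0.0342435   0.058     ]
[ 0.60835364 -0.25925661  0.058     ]
[0.4965673  0.06254185 0.058     ]
[ 0.60530994 -0.31665693  0.058     ]
[ 0.52323316 -0.05457045  0.058     ]
```

The knob is now at pack x = +22 mm, so the toggle is at about 0.95 rad. I'll retreat and compute the pen position from the earlier pixels.

Call:
{"fn": "drive_tool", "kwargs": {"moves": [[-15,0,0,0,0,0],[-15,0,-10,0,0,0],[0,0,-40,0,0,0],[0,0,-45,0,0,0],[0,0,-45,0,0,0]]}}

```text
t: 3.8
ee_pos: [0.548, -0.1695, 0.2296]
eef_rot: [[0.954, 0.3, -0.001], [0.3, -0.954, -0.0], [-0.001, -0.0, -1.0]]
force: [1.8, -0.5, -0.2]
grip_width: 0.0002
```

Run:
```python
from h import *
T=cap('top');S=cap('side')
print(onz(T,254.4,204.4,.158),onz(S,290,274.5,.158),tri([ray(T,254.4,204.4),ray(S,290,274.5)]),onz(T,259,208,.083))
for p in[(145,98),(122,132),(152,148),(172,112)]: print('pen',onz(T,225+p[0]/5,180+p[1]/5,.158)[:2])
for p in[(84,82),(235,56),(260,205),(112,230)]: print('st',onz(T,225+p[0]/5,180+p[1]/5,.08)[:2])
```

```text
[0.6177972  0.18121635 0.158     ] [0.61989668 0.18424814 0.158     ] [0.61920823 0.18166345 0.15487606] [0.61793693 0.18050864 0.083     ]
pen [0.62863388 0.18222488]
pen [0.61324142 0.1923974 ]
pen [0.60607342 0.17885278]
pen [0.62235513 0.17003004]
st [0.64611669 0.22249818]
st [0.65897228 0.15002808]
st [0.58710703 0.13743036]
st [0.57482803 0.20827287]
```

Call:
{"fn": "drive_tool", "kwargs": {"moves": [[21.5,-39,0,0,0,0],[21.5,-39,0,0,0,0],[21.5,-39,0,0,0,0],[21.5,-39,0,0,0,0],[21.5,-39,0,0,0,0],[21.5,-39,0,0,0,0],[21.5,-39,0,0,0,0],[21.5,-39,0,0,0,0]], "grip": 1}}

```text
t: 4.7
ee_pos: [0.6193, 0.181, 0.2276]
eef_rot: [[0.954, 0.3, -0.001], [0.3, -0.954, -0.001], [-0.001, 0.0, -1.0]]
force: [0.4, -0.4, -0.4]
grip_width: 0.0598
```

Call:
{"fn": "drive_tool", "kwargs": {"moves": [[0,0,0,0,0,-0.134],[0,0,0,0,0,-0.134],[0,0,0,0,0,-0.134],[0,0,0,0,0,-0.134],[0,0,0,0,0,-0.134],[0,0,0,0,0,0]]}}

```text
t: 5.3
ee_pos: [0.6193, 0.1791, 0.2275]
eef_rot: [[0.56, 0.829, -0.001], [0.829, -0.56, -0.0], [-0.001, -0.0, -1.0]]
force: [0.0, -0.3, 0.2]
grip_width: 0.0927
```

Run:
```python
from h import *
W=cap('wrist','w2.png'); print(proj(W,(.618,.181,.158)),proj(W,(.618,.181,.08)))
```

```text
(np.float64(321.7070348619656), np.float64(244.97501289310472)) (np.float64(322.21128822529204), np.float64(220.95626736794316))
```

View pics/w2.png

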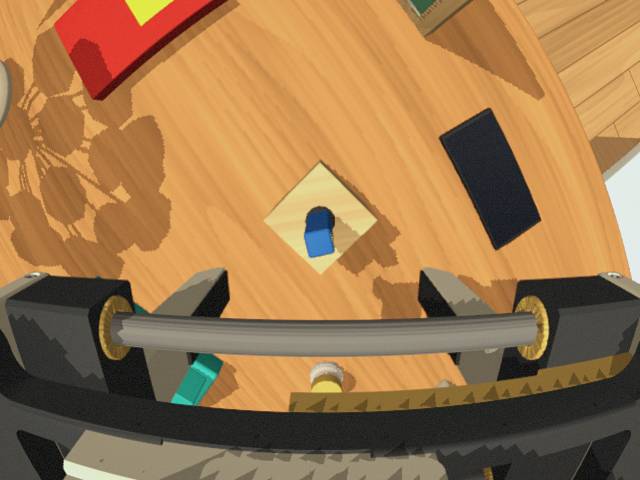

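The wrist view shows the pen top at about (320,244), which matches the prediction of (322,245). The top face looks turned a few degrees relative to the jaws, so I'll measure that.

Run:
```python
from h import *
I=cv2.imread('pics/w2.png'); W=cap('wrist')
h=cv2.cvtColor(I,cv2.COLOR_BGR2HSV); 
m=((h[...,0]>100)&(h[...,0]<125)&(h[...,1]>120)&(h[...,2]>150)).astype(np.uint8); m[:200]=0; m[290:]=0; m[:,:280]=0; m[:,360:]=0
c=max(cv2.findContours(m,0,2)[0],key=cv2.contourArea); r=cv2.minAreaRect(c); print(r)
P=np.array([onz(W,*p,.158) for p in cv2.boxPoints(r)]); print(P.mean(0)); R=manip.read_state()['eef_rot']
E=np.diff(P,axis=0); print(np.linalg.norm(E,axis=1),[np.degrees(np.arctan2(*(R.T@e)[[1,0]])) for e in E])
```

```text
((318.5000305175781, 242.50003051757812), (24.98116683959961, 24.98116683959961), 75.96376037597656)
[0.61734956 0.18368448 0.158     ]
[0.01634894 0.01692585 0.01662928] [np.float64(75.55412366851034), np.float64(166.0665936405031), np.float64(-104.73615781100204)]
```

Call:
{"fn": "drive_tool", "kwargs": {"moves": [[1,-3,0,0,0,-0.1],[0,0,0,0,0,-0.07],[0,0,35,0,0,0],[0,0,35,0,0,0],[0,0,35,0,0,0],[0,0,22,0,0,0],[0,0,0,0,0,0]]}}

```text
t: 6.1
ee_pos: [0.6162, 0.1821, 0.0976]
eef_rot: [[0.415, 0.91, -0.005], [0.91, -0.415, -0.002], [-0.004, -0.004, -1.0]]
force: [0.0, -0.6, 1.1]
grip_width: 0.0925
```

Call:
{"fn": "drive_tool", "kwargs": {"moves": [[0,0,0,0,0,0],[0,0,0,0,0,0],[0,0,0,0,0,0],[0,0,0,0,0,0],[0,0,0,0,0,0],[0,0,0,0,0,0],[0,0,0,0,0,0],[0,0,0,0,0,0]], "grip": -1, "squeeze": 25}}

```text
t: 6.9
ee_pos: [0.6183, 0.1832, 0.1006]
eef_rot: [[0.412, 0.911, -0.0], [0.911, -0.412, 0.0], [-0.0, -0.0, -1.0]]
force: [-0.1, -0.4, 0.0]
grip_width: 0.0337
```

Run:
```python
from h import *
W=cap('wrist','w3.png'); T=cap('top','t3.png'); s=manip.read_state(); print(s['grip_width'],s['force'],s['wrist_torque'])
```

```text
0.02591198340868468 [ 0.51670084  0.45804219 -0.73469231] [-0.07478162 -0.07364899  0.00131718]
```

View pics/w3.png

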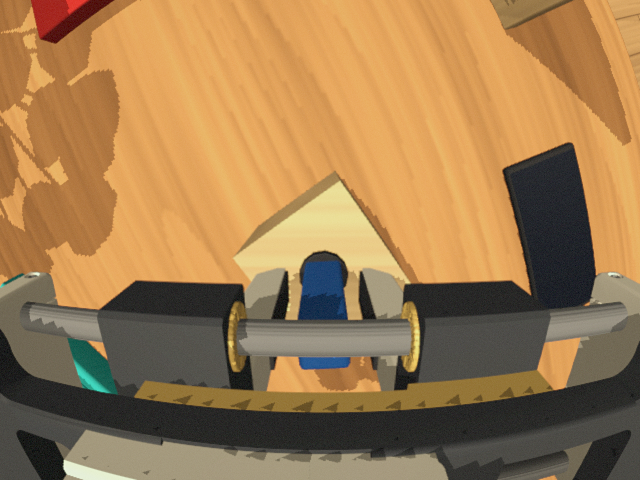

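The pen stands between the jaws, nearly aligned, at (322,320). The fingers are still closing, so I'll wait for them.

Call:
{"fn": "drive_tool", "kwargs": {"moves": [[0,0,0,0,0,0],[0,0,0,0,0,0],[0,0,0,0,0,0],[0,0,0,0,0,0],[0,0,0,0,0,0],[0,0,0,0,0,0]]}}

```text
t: 7.6
ee_pos: [0.6182, 0.1831, 0.1005]
eef_rot: [[0.412, 0.911, -0.0], [0.911, -0.412, -0.0], [-0.0, -0.0, -1.0]]
force: [1.0, -0.3, -1.0]
grip_width: 0.0179
```

Grip width is 17.9 mm, so the jaws sit flat on the grip. Now I'll lift it out.

Call:
{"fn": "drive_tool", "kwargs": {"moves": [[0,0,-5,0,0,0],[0,0,-10,0,0,0],[0,0,-15,0,0,0],[0,0,-20,0,0,0],[0,0,-20,0,0,0],[0,0,-20,0,0,0],[0,0,-20,0,0,0],[0,0,-20,0,0,0],[0,0,-20,0,0,0],[0,0,-10,0,0,0],[0,0,0,0,0,0],[0,0,0,0,0,0]]}}

```text
t: 8.8
ee_pos: [0.618, 0.183, 0.2605]
eef_rot: [[0.412, 0.911, -0.0], [0.911, -0.412, -0.0], [-0.0, -0.0, -1.0]]
force: [-0.4, 0.5, -0.7]
grip_width: 0.0185
```

Call:
{"fn": "drive_tool", "kwargs": {"moves": [[0,0,0,0,0,0.12],[0,0,0,0,0,0.12],[0,0,0,0,0,0.12],[0,0,0,0,0,0.12],[0,0,0,0,0,0.12],[0,0,0,0,0,0.12],[0,0,0,0,0,0.12],[0,0,0,0,0,0],[0,0,0,0,0,0]]}}

```text
t: 9.7
ee_pos: [0.6179, 0.1832, 0.2597]
eef_rot: [[0.952, 0.305, -0.001], [0.305, -0.952, -0.001], [-0.001, 0.0, -1.0]]
force: [0.6, 0.0, -1.3]
grip_width: 0.0179
```

Run:
```python
from h import *
W=cap('wrist','w4.png'); S=cap('side','s4.png'); s=manip.read_state(); p=s['ee_pos'];R=s['eef_rot']; print(s['grip_width'],p)
print([proj(S,p+R[:,2]*d) for d in (-.0575,.0205,.0925)])
u,v=map(int,proj(S,p+R[:,2]*.04)); print(u,v)
a=cv2.resize(S['image'][v-55:v+55,u-40:u+40],(400,550),interpolation=cv2.INTER_CUBIC)
b=cv2.resize(W['image'][220:400,255:385],(397,550),interpolation=cv2.INTER_CUBIC); cv2.imwrite('pics/c4.png',np.hstack([a,b]))
print(u-40,v-55)
```

```text
0.018112246184195237 [0.61810042 0.18313852 0.26009217]
[(np.float64(286.9179358319487), np.float64(215.88466240142927)), (np.float64(289.0154692346008), np.float64(245.9739343857234)), (np.float64(290.75637894975796), np.float64(270.9474131647651))]
289 252
249 197
```

View pics/c4.png

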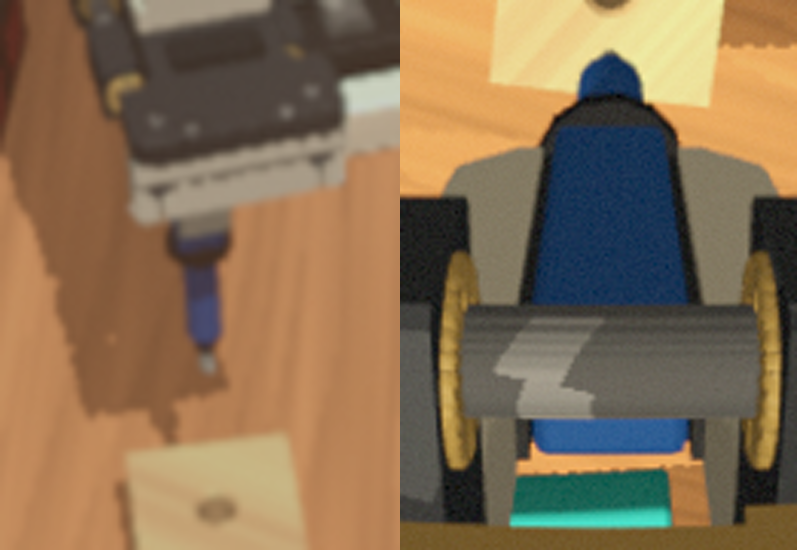

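The pen sits straight in the grip. The tip in the side view is at (290.6,272), against a prediction of (290.8,271). Next I carry it to the pack.

Call:
{"fn": "drive_tool", "kwargs": {"moves": [[-10,20,0,0,0,0],[-19,38,0,0,0,0],[-19,38,0,0,0,0],[-19,38,0,0,0,0],[-19,38,0,0,0,0],[-19,38,0,0,0,0],[-19,38,0,0,0,0],[-19,38,0,0,0,0],[-19,38,0,0,0,0],[-19,38,0,0,0,0],[-19,38,0,0,0,0],[-7,19,0,0,0,0]]}}

```text
t: 11.0
ee_pos: [0.5452, -0.2834, 0.2606]
eef_rot: [[0.954, 0.298, -0.001], [0.298, -0.954, -0.002], [-0.001, 0.001, -1.0]]
force: [0.5, -0.1, -0.7]
grip_width: 0.0182
```

Call:
{"fn": "drive_tool", "kwargs": {"moves": [[0,0,0,0,0.08,0],[0,0,0,0,0.09,0],[0,0,0,0,0.09,0],[0,0,0,0,0.09,0],[0,0,0,0,0.086,0],[0,0,0,0,0,0],[0,0,0,0,0,0],[0,0,0,0,0,0]]}}

```text
t: 11.8
ee_pos: [0.5481, -0.2782, 0.261]
eef_rot: [[0.864, 0.303, 0.402], [0.275, -0.953, 0.127], [0.422, 0.001, -0.907]]
force: [0.4, 0.4, -1.0]
grip_width: 0.0179
```

```bash
cat > g.py <<'E'
from h import *
yaw=.306;C=np.array([.610,-.2597,.058]); n=np.array([-np.sin(.436)*np.cos(yaw),-np.sin(.436)*np.sin(yaw),np.cos(.436)])
s=manip.read_state();p=s['ee_pos'];R=s['eef_rot']
tip=p+R[:,2]*.0925
print('p',p,'tip',tip,'ang',np.arccos(-n@R[:,2]),'turn',R.T@np.cross(R[:,2],-n),'to C, tool mm',R.T@(C-tip)*1e3,'F along -tool z',s['force']@n,s['force'],s['grip_width'])
E
python3 g.py
python3 - <<'E'
from h import *
S=cap('side');T=cap('top');W=cap('wrist')
z=lambda c,u,v,k,w:cv2.resize(c['image'][v-45:v+45,u-w:u+w],(2*w*k,90*k),interpolation=cv2.INTER_CUBIC)
cv2.imwrite('pics/c5.png',np.hstack([z(S,315,170,4,45),z(T,430,215,4,50)])); cv2.imwrite('pics/w5.png',W['image'])
E
```

```text
p [ 0.54808361 -0.27823472  0.26103864] tip [ 0.58526297 -0.26646822  0.17716079] ang 0.0008323063781733802 turn [-2.14841379e-04  8.04100074e-04 -1.86389221e-18] to C, tool mm [-27.00053647   0.97253121 118.85725792] F along -tool z -1.0812328688689916 [ 0.3881686   0.43685363 -0.95906263] 0.01787026391325772
```

View pics/w5.png

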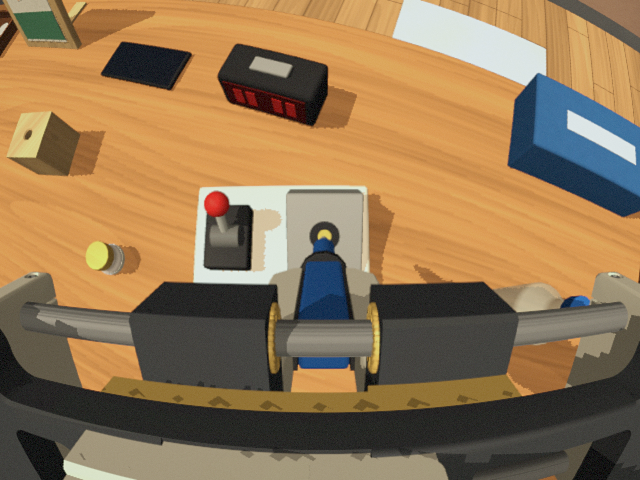

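The wrist view shows the toggle leaning to the far side (on), with the disc at (324,235) beyond the pen nose. I'll move in to about 15 mm standoff.

Call:
{"fn": "drive_tool", "kwargs": {"moves": [[-14,1,0,0,0,0],[-13,0,10,0,0,0],[0,0,20,0,0,0],[0,0,20,0,0,0],[0,0,20,0,0,0],[0,0,15,0,0,0],[0,0,12,0,0,0],[0,0,7,0,0,0],[0,0,0,0,0,0],[0,0,0,0,0,0]]}}

```text
t: 12.95
ee_pos: [0.566, -0.2738, 0.1552]
eef_rot: [[0.864, 0.301, 0.403], [0.273, -0.954, 0.127], [0.422, 0.0, -0.906]]
force: [-0.8, -0.8, -1.4]
grip_width: 0.0178
```

```bash
python3 g.py
python3 - <<'E'
from h import *
S=cap('side');T=cap('top');W=cap('wrist')
from g import tip,C,n,R
for c in(S,T,W): print(c['n'],'tip',proj(c,tip),'C',proj(c,C))
z=lambda c,u,v,a,k:cv2.resize(c['image'][v-a:v+a,u-a:u+a],(k,k),interpolation=cv2.INTER_CUBIC)
us,vs=map(int,proj(S,C));ut,vt=map(int,proj(T,C));uw,vw=map(int,proj(W,C))
cv2.imwrite('pics/c6.png',np.hstack([z(S,us,vs,20,400),z(W,uw,vw,50,400)])); print(us-20,vs-20,'k10',uw-50,vw-50,'k8')
E
```

```text
p [ 0.56603197 -0.27382937  0.15522863] tip [ 0.60328939 -0.26207885  0.07138318] ang 0.00020722881399896063 turn [ 2.05641223e-04 -2.56021134e-05 -4.53985589e-18] to C, tool mm [ 0.7975356  -0.24978733 15.13612344] F along -tool z -0.84265196959939 [-0.77647358 -0.83322761 -1.39152091] 0.01775567131081386
p [ 0.56590468 -0.27420548  0.15560425] tip [ 0.60321438 -0.26252341  0.07177249] ang 0.0011445331691622234 turn [ 1.08142093e-03 -3.74812441e-04 -9.49884716e-18] to C, tool mm [ 0.81376514 -0.66506799 15.57539874] F along -tool z -1.343404026376835 [ 0.66076279 -0.65190259 -1.27999792] 0.018063696668807645
side tip (np.float64(310.4701225910398), np.float64(171.35898124996774)) C (np.float64(308.0430108196966), np.float64(175.92373445002744))
top tip (np.float64(442.6711655532081), np.float64(215.2461058990937)) C (np.float64(440.1705661321778), np.float64(213.01618648725324))
wrist tip (np.float64(324.41643807449617), np.float64(237.18166567774185)) C (np.float64(323.49286742340735), np.float64(231.12426150712275))
288 155 k10 273 181 k8
```

View pics/c6.png

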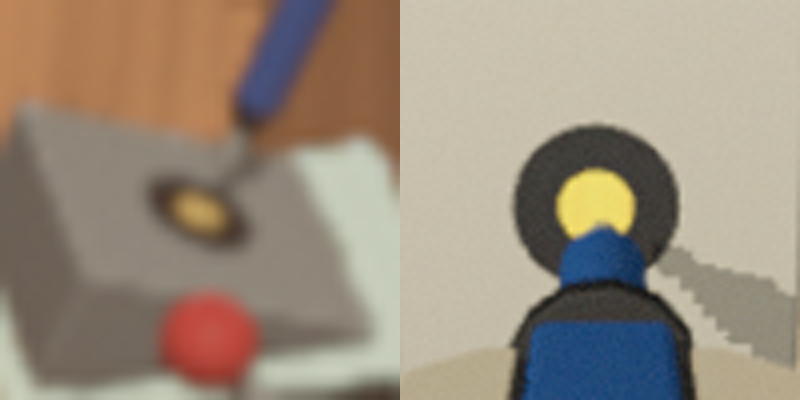

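The disc is at about (322,232) in the wrist view with the pen axis at 323, so it is laterally aligned to within 1 mm. Next I approach and check contact with averaged force readings.

```bash
cat > f.py <<'E'
from h import *
F=[]
for i in range(12):
    manip.capture('side'); s=manip.read_state(); F.append(np.r_[s['eef_rot'].T@s['force'],s['wrist_torque']])
F=np.array(F); print(F.mean(0).round(3),(F.std(0)/12**.5).round(3),s['t'])
E
python3 f.py
```

```text
[-0.204 -0.047  0.686 -0.135  0.465 -0.014] [0.14  0.125 0.147 0.01  0.006 0.011] 13.7
```

Call:
{"fn": "drive_tool", "kwargs": {"moves": [[1,0,5,0,0,0],[0,0,5,0,0,0],[0,0,3,0,0,0],[0,0,2,0,0,0],[0,0,1,0,0,0],[0,0,1,0,0,0],[0,0,0,0,0,0],[0,0,0,0,0,0]]}}

```text
t: 14.5
ee_pos: [0.5735, -0.2713, 0.14]
eef_rot: [[0.864, 0.301, 0.403], [0.273, -0.954, 0.127], [0.422, -0.0, -0.906]]
force: [-1.2, 1.2, -0.1]
grip_width: 0.0179
```

```bash
python3 f.py; python3 g.py
```

```text
[-0.242 -0.58  -0.519 -0.02   0.596  0.074] [0.119 0.203 0.119 0.008 0.007 0.005] 15.1
p [ 0.57360049 -0.27140939  0.13995543] tip [ 0.61085142 -0.25965311  0.0561079 ] ang 0.00012806951821168246 turn [1.25083976e-04 2.74918247e-05 4.73841375e-18] to C, tool mm [ 0.05025457 -0.21152335 -2.06394702] F along -tool z 1.4563187125964878 [-1.24003741 -0.43033241  0.99532385] 0.01784253696068156
```

The reaction changed by about 1.2 N, so the spring is roughly 3 mm in. I'll go 2 mm more.

Call:
{"fn": "drive_tool", "kwargs": {"moves": [[0,0,1,0,0,0],[0,0,1,0,0,0],[0,0,0,0,0,0],[0,0,0,0,0,0]]}}

```text
t: 15.5
ee_pos: [0.5744, -0.2712, 0.1381]
eef_rot: [[0.864, 0.301, 0.403], [0.273, -0.954, 0.127], [0.422, -0.0, -0.906]]
force: [-0.2, -0.2, 0.9]
grip_width: 0.018
```

```bash
python3 f.py; python3 g.py
python3 - <<'E'
from h import *
S=cap('side','s7.png');W=cap('wrist')
z=lambda c,u,v,a,k:cv2.resize(c['image'][v-a:v+a,u-a:u+a],(k,k),interpolation=cv2.INTER_CUBIC)
cv2.imwrite('pics/c7.png',np.hstack([z(S,310,172,20,400),z(W,323,232,50,400)]))
E
```

```text
[-0.468 -0.357 -0.683 -0.062  0.581  0.049] [0.16  0.097 0.167 0.009 0.006 0.009] 16.1
p [ 0.5744372  -0.27117535  0.13815417] tip [ 0.61169322 -0.25942177  0.05430852] ang 0.00017066371754969394 turn [ 1.69401013e-04 -2.07220006e-05 -4.51222976e-18] to C, tool mm [ 0.01951233 -0.24408367 -4.06343078] F along -tool z 0.3135711384681668 [-0.72947395  0.05328966  0.02933697] 0.01769503668049419
```

View pics/c7.png

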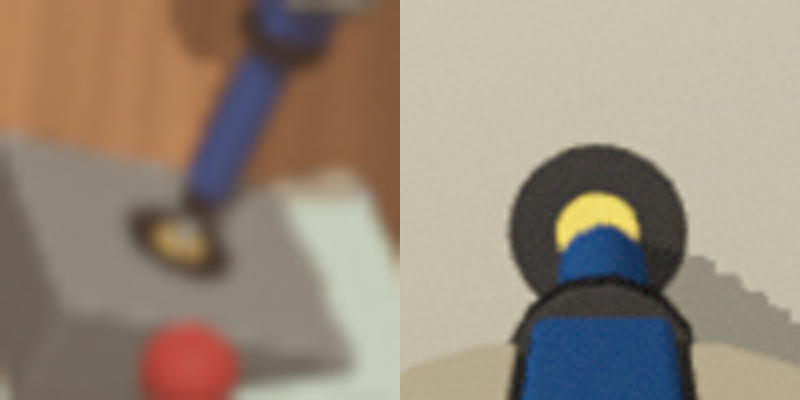

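The pen tip sits on the disc centre in both views. Force and geometry both put the spring at about 4 mm in, so I'll add 1 mm and settle.

Call:
{"fn": "drive_tool", "kwargs": {"moves": [[0,0,1,0,0,0],[0,0,0,0,0,0],[0,0,0,0,0,0],[0,0,0,0,0,0],[0,0,0,0,0,0],[0,0,0,0,0,0],[0,0,0,0,0,0],[0,0,0,0,0,0]]}}

```text
t: 17.0
ee_pos: [0.5748, -0.271, 0.1372]
eef_rot: [[0.864, 0.301, 0.403], [0.273, -0.954, 0.127], [0.422, 0.0, -0.906]]
force: [-1.0, 1.2, 0.9]
grip_width: 0.0181
```

```bash
python3 f.py; python3 f.py; python3 g.py
```

```text
[-0.403 -0.354 -1.176 -0.085  0.554  0.025] [0.123 0.141 0.163 0.006 0.008 0.009] 17.6
[-0.361 -0.129 -1.09  -0.089  0.562  0.031] [0.142 0.126 0.169 0.008 0.012 0.01 ] 18.2
p [ 0.5747973  -0.2709961   0.13721084] tip [ 0.61204388 -0.25923442  0.05336214] ang 7.970768184117249e-05 turn [5.52250672e-05 5.74761388e-05 6.56147153e-18] to C, tool mm [ 0.0645944  -0.17148367 -5.08629099] F along -tool z 0.8759232218575805 [-0.82775932 -0.31696768  0.55409715] 0.017903274139276643
```

Reaction is 1.82 N against 1.75 N at half travel, and geometry gives 5.1 mm. Both agree, so I'll hand in.

```bash
python3 -c "
from station import manip
print(manip.sign_off())"
```

```text
the job is handed in; nothing more can be done
None
```

I pushed the toggle fully over, drew the pen from its stand and pressed it on the brass disc. The gripper was still holding it there when I handed the job in, at about 18 s.

Last checks:
- **Toggle:** about 0.95 rad after the push, from the knob's position. It still leaned to the far side in the wrist view taken just before the final approach.
- **Press:** about 1.8 N, against 1.75 N at half travel. Geometry puts the spring tip about 5.1 mm in.
- **Alignment:** the tool axis is within 0.001 rad of the estimated normal. The tip is within 1 mm sideways of the estimated disc centre, given the roughly 2 mm camera calibration.
- **Grip:** 17.9 mm wide on the 18 mm pen, with a 25 N squeeze.
- **Disagreement:** with the spring a few millimetres in, the force and geometry depth readings differed by about 1 mm. They agreed at the final position.
- **Bystanders:** the arm went near none of them, but I did not re-measure their positions at the end.

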